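# Set the suction wheel of the dust extractor and start it

### The arm

A 7-joint arm with a two-finger parallel gripper is mounted at the origin on the work surface. World frame = base frame: x ahead of the robot, y to its left, z up, the work surface at z = 0. Lengths are in mm, angles in degrees, forces in N, time in s.
With the tool pointing down it reaches from about 425 to 1025 mm from the base axis. Payload 9.4 kg.
Tool frame: the origin (TCP) lies at the very end of the fingers, on their centre line; the grasp point (between the pads) lies 19 mm behind it; z points along the fingers, y is the line along which they close (so a half turn about z gives the same grasp; the last joint's range is limited). The gripper opens to 93 mm and grips with 3 to 60 N. Pads are 15 mm wide; open, the fingers measure 128 mm over their backs; the gripper's body (75 mm by 188 mm) begins 65 mm behind the grasp point.
Start: joints at [62.355, 34.337, -0.143, 91.639, 0.103, 54.024, -4.572], TCP at [286.187, -666.124, 218.618] pointing down, gripper open.
Joint ranges: [-147.43, 147.43], [-19.82, 112.94], [-74.19, 73.91], [6.32, 146.72], [-59.91, 239.91], [6.04, 106.73], [-150.56, 150.56]. Speed limits (degrees/s): [127.2, 127.2, 172.46, 172.46, 180, 180, 180].

### API

Orientations are given as a 3x3 rotation matrix whose columns are the frame's x, y, z axes.
In Python, from cell import bot gives the robot as it stands.
- The arm moves only by the tool carry_out, never from a script. Its argument "targets" is a list of rows, each a list of 3 entries, a list of its own where there are three numbers: the shift along the tool's x, y, z each as a share of 0.25 m, from -1 to 1, then the turn, a rotation vector about the tool's x, y, z each as a share of 45 degrees, from -1 to 1, then the opening in per cent of the stroke, from 0 (shut) to 100 (fully open). A call has 1 to 10 rows; each row is the pose to reach, as a shift and turn from the pose commanded when the call began, along the tool's axes at that moment; what a row does not reach only later rows make up. A row lasts 1/10 s, in which the tool goes at most 50 mm and 8.59 degrees, less where a joint would pass 70% of its speed; a pose out of reach is approached as far as the arm can. A call with a number of a shift or a turn outside -1 to 1 is refused whole. A call with a gripper value outside its range is refused whole. The fingers move at their own pace and stop on an object; "force" is the grip in N (left out, the last holds). Time passes only in rows, so rows that repeat a pose let the fingers close. It gives the time, the measured TCP pose, the force, the opening and the grip force at its end, in the units of the state.
- bot.state(): the state, without advancing time (a new reading comes with each control period).
- bot.read_camera(name): name is "scene" or "top" or "wrist"; returns a dict with "color" (420x560x3 uint8, red, green, blue), "fx", "fy", "cx", "cy" (pixels), "world_to_cam" (4x4, takes a point from world to camera coordinates); the wrist camera has in their place "tool_from_camera" (4x4, takes a point from camera to tool coordinates, whose origin is the TCP and whose axes are the flange's). Camera axes: x right, y up, looking along -z (the intrinsics and any distortion apply to the point x, -y, -z); pixel columns grow to the right and rows downward; lengths in mm; the calibration is good to about 2 mm. The wrist camera is an equidistant fisheye: a pixel r from the principal point sees the ray r / f radians off the axis. A picture is of the moment at which its call begins: read the wrist's pose just before it. There is no depth.
- bot.hand_in(): hands the job in; it is judged then, once.
Trained networks look in a picture, given as the dict that the camera call returned (one of the last four; its "shot" number tells which), for a name from the list of things; names that differ only in an ending like _2 or _b are one class to them, and where a whole thing is asked for, a point or a joint stands for the part that bears it (a point fixed in the world has none). Each returns a list of dicts, best first, with "conf" (0 to 1); they miss things now and then, are a little off and sometimes report something else, mostly with a low value. They report only what shows in the picture. A call takes as long as a camera call.
- bot.look_for(picture, name): "extent" ([centre column, centre row, width, height] in pixels, round what is visible of it).
- bot.mark_of(picture, name): "centre" ([column, row] in pixels: a listed point, or the origin of a listed thing).
The state is a dict: "time": time; "q": joint angles; "joint_vel": joint speeds; "effort": joint torques, N m; "ee_pos": TCP position; "orientation": TCP orientation; "force": force on the tool from outside, world axes, zero at the start; "ft_torque": the same for the moment, N m; "gripper_width": opening from 0.0 (shut) to 1.0 (fully open); "gripper_force": force on a finger pad.
Only numpy, scipy, OpenCV 4.12 (cv2) and the standard library are available. Lean on these libraries where they do the work, as an engineer would, in place of code of your own. Each camera call takes 0.05 s, during which the arm holds its last target. There are 200 camera calls.

### The job

Ready the dust extractor for drilling insect-hotel logs: with a fingertip rubbed along the free near side of its knurled wheel, turn the wheel clockwise, click by click, until its pointer has clicked in at the long mark, without running past it to the next click. Then push the round start button fully down and let it come up again. Only touch the wheel and the button: leave everything standing around where it is.

Things in the scene. Friction and masses are not known exactly. Their poses are not given: they have to be found in the camera images.
- extractor: table-top dust extractor, a heavy grey box 200 mm deep (its x), 300 mm wide (its y) and 85 mm tall with a flat top; fixed to the table. Origin at the centre of its underside; its intake grille faces its own -x (towards the robot), its y points to its left, z up. Controls on the top: the suction wheel left of the middle, the start button near the right front.
- wheel_centre (a point): point on the suction wheel's upright axis, at its top face (113 mm above the table), 15 mm to +x and 50 mm to +y of the extractor's origin; axes are the extractor's and do not turn with the wheel. The wheel is a black knurled disc 82 mm across; its rim spans 2 to 28 mm above the extractor's top. Its dark flat top face bears one white pointer line.
- wheel_near (a point): the point of the wheel's rim nearest the extractor's front (41 mm to -x of the axis), half-way up the rim, fixed to the extractor. The rim is free on this near half; the extractor's top is flat and clear for 40 mm in front of it, but for the small log more than 60 mm to its right (-y).
- long_mark (a point): middle of the long scale mark, on the top of a 9 mm thick collar as tall as the wheel that rings the wheel's far half, 46 to 55 mm off the axis, so the wheel cannot be gripped across. Six white marks stand on it 30 degrees apart, all short but this one (22 mm), which lies on a lug straight to +x of the axis.
- suction_wheel (a joint): angle of the wheel, rad, growing clockwise seen from above (near rim moves to the extractor's +y). Clicks into a notch at 0, 0.524, 1.047, 1.571, 2.094, 2.618, one per mark; left between, it snaps to the nearer. At 0 the pointer points to +y, at 1.571 to the long mark. Leaving a notch takes about 0.06 N m (1.5 N along the rim); 5 to 20 N of fingertip pressure towards the axis is ample.
- start_button_top (a point): centre of the top face of the start button, a round grey push button 30 mm across in a black housing, on the extractor's top 30 mm towards -x and 110 mm towards -y of the extractor's origin. Pressed straight down.
- start_button (a joint): travel of the start button, m: 0 up, 0.006 fully down; a spring returns it, 5 N holds it fully down
- small_log_mid (a point): small upright drilled log, 32 mm across, 36 mm tall, standing on the extractor's top between the wheel and the button (its middle); leave alone
- flat_log_mid (a point): flat drilled log slice, 60 mm across, 26 mm tall, lying on the far right of the extractor's top (its middle); leave alone
- tall_log_mid (a point): upright drilled log, 56 mm across, 80 mm tall, on the table left of the extractor (its middle); leave alone
- thick_log_mid (a point): thick drilled log, 90 mm across, 60 mm tall, on the table to the right (its middle); leave alone
- pine_cone_mid (a point): upright pine cone, about 60 mm across, 75 mm tall, on the table to the left (its middle); leave alone
- glue_jar_mid (a point): glue jar, 60 mm across, 90 mm tall, on the table to the right (its middle); leave alone
- hammer_grip (a point): hammer lying on the table far to the left (its middle); leave alone

How it is judged:
By the outcome, as a careful person would: the job done as asked, in the order asked, and still so for the second after the job is handed in, with the robot touching nothing.
It also fails if it takes over 64 s, if anything falls off the work surface, if the arm or the gripper's body presses on something with over 40 N, if the wrist force passes 120 N, or if a joint passes its speed limit or range.

## Working session

There is one attempt and no reset: what is moved stays moved. The work goes in short steps, Python scripts to look and compute and a tool call to move; the robot and the scene stay as the last step left them, time stands still between calls to the robot, and variables do not carry over. Pictures are saved under pics/ and viewed, at most 10 in all, crops included, and the job is handed in when it is done.

Besides the shell and the picture viewer there is one more tool, called after "Call:" in YAML: its name, and indented under it one key for each argument. carry_out: Moves the arm, as the interface text tells. Its arguments: {"type":"object","properties":{"targets":{"type":"array"},"force":{"type":"number"}},"required":["targets"]}

```bash
mkdir -p pics; cat > h.py <<'E'
import numpy as np, cv2
from cell import bot
def ray(p,uv):
    M=np.linalg.inv(p["world_to_cam"]); d=np.array([(uv[0]-p["cx"])/p["fx"],-(uv[1]-p["cy"])/p["fy"],-1])
    return M[:3,3],M[:3,:3]@d
def onz(p,uv,z):
    o,d=ray(p,uv); return o+d*(z-o[2])/d[2]
def proj(p,X):
    c=(np.array(p["world_to_cam"])@np.append(X,1))[:3]
    return np.array([p["cx"]-p["fx"]*c[0]/c[2],p["cy"]+p["fy"]*c[1]/c[2]])
def save(p,n): cv2.imwrite("pics/"+n,p["color"][:,:,::-1])
E
python3 - <<'E'
from h import *
np.set_printoptions(precision=1,suppress=True)
s=bot.state();print(s["time"],s["ee_pos"],np.array(s["orientation"]),s["force"])
Z=dict(extractor=0,wheel_centre=113,long_mark=113,start_button_top=None,wheel_near=100,small_log_mid=103,flat_log_mid=98,tall_log_mid=40)
for n in("top","scene"):
    p=bot.read_camera(n);p={k:(np.array(v) if isinstance(v,list) else v) for k,v in p.items()}
    save(p,n+"0.png");print(n,[k for k in p],np.linalg.inv(p["world_to_cam"])[:3,3])
    for k,z in Z.items():
        m=bot.mark_of(p,k)[:1]
        for d in m: print(k,d["conf"],np.array(d["centre"]),onz(p,d["centre"],z if z is not None else 95))
E
```

```text
0.0 [ 286.  -665.7  217.8] [[ 0.9  0.4 -0. ]
 [ 0.4 -0.9  0. ]
 [-0.  -0.  -1. ]] [ 0.6 -1.  -0.3]
top ['color', 'fx', 'fy', 'cx', 'cy', 'world_to_cam', 'shot'] [ 422.7   22.  1715.4]
extractor 0.8 [334.6 192.3] [572.2 -88.5   0. ]
wheel_centre 0.63 [323.3 189. ] [571.9 -47.4 113. ]
long_mark 0.71 [317.8 169.1] [631.6 -30.4 113. ]
start_button_top 0.48 [377.8 186.4] [ 583.  -212.6   95. ]
wheel_near 0.84 [325.7 202.6] [532.1 -55.5 100. ]
small_log_mid 0.45 [360.7 204.7] [ 526.6 -160.4  103. ]
flat_log_mid 0.76 [354.4 162.6] [ 654.3 -141.4   98. ]
tall_log_mid 0.72 [277.1 207.4] [519.6  93.3  40. ]
scene ['color', 'fx', 'fy', 'cx', 'cy', 'world_to_cam', 'shot'] [1556.3 -182.9 1049.4]
extractor 0.96 [234.9 260.5] [580.8 -96.    0. ]
wheel_centre 0.88 [253.  223.8] [573.2 -40.3 113. ]
long_mark 0.72 [261.3 238.5] [629.5 -30.5 113. ]
start_button_top 0.43 [185.2 239.4] [ 568.5 -212.8   95. ]
wheel_near 0.62 [246.7 219.1] [538.2 -50.7 100. ]
small_log_mid 0.34 [220.5 260.1] [ 667.  -137.6  103. ]
flat_log_mid 0.81 [221.  259.3] [ 660.  -135.8   98. ]
tall_log_mid 0.9 [303.5 222.9] [526.7 104.7  40. ]
```

```bash
python3 - <<'E'
import cv2,numpy as np
a=cv2.imread("pics/top0.png");b=cv2.imread("pics/scene0.png")
a=cv2.resize(a[130:250,250:410],None,fx=5,fy=5,interpolation=cv2.INTER_CUBIC)
b=cv2.resize(b[170:310,140:327],None,fx=4.28,fy=4.28,interpolation=cv2.INTER_CUBIC)
cv2.imwrite("pics/a.png",a);cv2.imwrite("pics/b.png",b[:600,:800])
E
```

```text
(no output)
```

View pics/a.png

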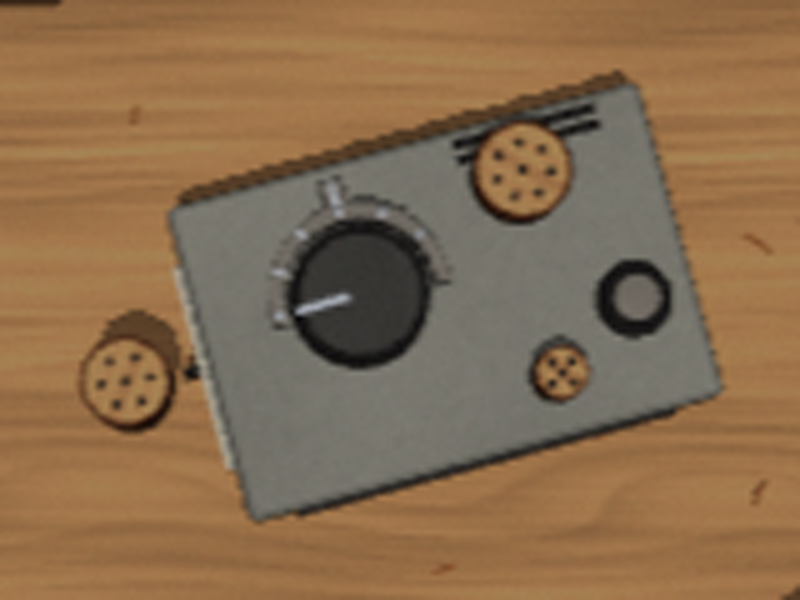

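View pics/b.png

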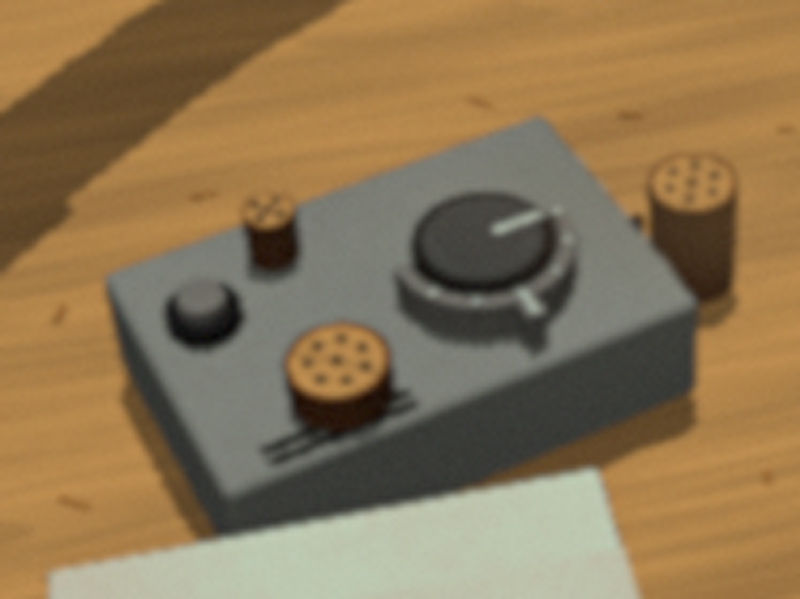

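The wheel pointer is at the leftmost (+y) mark, so it's at angle 0, and the long mark is at crop (332,195). The small log is at (560,370) and the button at (635,298). Next I'll fit the extractor's pose to its corners and controls in both views.

```bash
python3 - <<'E'
from h import *
from scipy.optimize import least_squares
np.set_printoptions(precision=1,suppress=True)
L=[[100,150,85],[100,-150,85],[-100,-150,85],[-100,150,85],[15,50,113],[75,50,113]]
T=[(172,208),(635,85),(720,390),(257,520),(361,290),(330,184)]
S=[(695,298),(225,498),(108,280),(540,118),(483,240),(537,308)]
P=[bot.read_camera(n) for n in("top","scene")]
obs=[[((u+.5)/5-.5+250,(v+.5)/5-.5+130) for u,v in T],[((u+.5)/4.28-.5+140,(v+.5)/4.28-.5+170) for u,v in S]]
def W(x,l):
    c,s=np.cos(x[2]),np.sin(x[2]); l=np.array(l,float)
    return np.array([x[0]+c*l[0]-s*l[1],x[1]+s*l[0]+c*l[1],l[2]])
def f(x,ks=(0,1),n=6): return np.concatenate([proj(P[k],W(x,L[i]))-obs[k][i] for k in ks for i in range(n)])
for ks in((0,),(1,),(0,1)):
    r=least_squares(f,[572,-95,.26],args=(ks,4),x_scale=[1,1,.01]);print(ks,r.x[:2],np.degrees(r.x[2]),f(r.x,(0,1)).reshape(-1,2).round(1).tolist())
x=r.x
for n,l in dict(wc=[15,50,113],near=[-26,50,99],btn=[-30,-110,95]).items(): print(n,W(x,l))
for z in (95,100,105):print(z,onz(P[0],((635.5)/5-.5+250,298.5/5-.5+130),z),onz(P[1],(204.5/4.28-.5+140,292.5/4.28-.5+170),z))
print(onz(P[0],((560.5)/5-.5+250,370.5/5-.5+130),121))
E
```

```text
(0,) [573.  -95.6] 15.84685392611308 [[-1.4, -0.1], [0.8, -1.4], [1.7, 0.7], [-1.2, 0.7], [0.2, 0.8], [1.1, 2.7], [1.1, -0.5], [-0.3, -1.4], [-2.3, -2.8], [0.2, -3.0], [-0.6, -1.5], [-2.2, -2.8]]
(1,) [579.1 -95.7] 16.144901435030448 [[-1.4, -1.8], [0.7, -3.6], [1.8, -1.6], [-0.8, -1.1], [0.2, -1.2], [1.0, 0.8], [1.7, 0.9], [0.2, 0.7], [-2.3, -0.9], [0.3, -1.7], [-0.3, 0.0], [-1.7, -1.2]]
(0, 1) [575.6 -95.6] 16.01095299505879 [[-1.4, -0.8], [0.7, -2.3], [1.8, -0.3], [-1.0, -0.0], [0.2, -0.1], [1.0, 1.9], [1.4, 0.1], [-0.0, -0.5], [-2.3, -2.0], [0.2, -2.5], [-0.5, -0.9], [-2.0, -2.1]]
wc [576.3 -43.4 113. ]
near [536.9 -54.7  99. ]
btn [ 577.1 -209.6   95. ]
95 [ 574.5 -209.    95. ] [ 564.2 -207.2   95. ]
100 [ 574.1 -208.3  100. ] [ 569.4 -207.1  100. ]
105 [ 573.6 -207.6  105. ] [ 574.6 -206.9  105. ]
[ 528.7 -161.   121. ]
```

```bash
cat >> h.py <<'E'
from scipy.spatial.transform import Rotation as Ro
C=np.array([574.5,-95.6]); Y=np.radians(15.9)
def loc(l,C=C,Y=Y):
    c,s=np.cos(Y),np.sin(Y); return np.array([C[0]+c*l[0]-s*l[1],C[1]+s*l[0]+c*l[1],l[2]])
def Rt(Y=Y): return np.array([[np.cos(Y),np.sin(Y),0],[np.sin(Y),-np.cos(Y),0],[0,0,-1]])
def shares(X,R=None,s=None):
    s=s or bot.state(); A=np.array(s["orientation"]); d=A.T@(np.array(X)-s["ee_pos"])/250
    r=Ro.from_matrix(A.T@(Rt() if R is None else R)).as_rotvec(degrees=True)/45
    return d.round(3),r.round(3)
E
python3 - <<'E'
from h import *
print(np.array(bot.state()["orientation"]))
print(shares(loc([-60,30,218])),loc([-60,30,218]))
E
```

```text
[[ 9.18809028e-01  3.94702375e-01 -6.92647144e-05]
 [ 3.94702370e-01 -9.18809030e-01 -7.99916597e-05]
 [-9.52139431e-05  4.61581122e-05 -9.99999994e-01]]
(array([ 1.738, -1.791,  0.002]), array([0.   , 0.   , 0.163])) [508.57674487 -83.18531384 218.        ]
```

Call:
carry_out:
  targets:
    - [[0.15,-0.15,0],[0,0,0],0]
    - [[0.27,-0.28,0],[0,0,0],0]
    - [[0.39,-0.4,0],[0,0,0],0]
    - [[0.51,-0.52,0],[0,0,0],0]
    - [[0.63,-0.65,0],[0,0,0],0]
    - [[0.75,-0.77,0],[0,0,0],0]
    - [[0.87,-0.9,0],[0,0,0],0]

```text
time: 1.7
ee_pos: [397.8, -372.1, 218.9]
orientation: [[0.919, 0.395, 0.001], [0.395, -0.919, -0.001], [0.0, 0.001, -1.0]]
force: [0.6, -0.3, -0.7]
gripper_width: 0.449
gripper_force: 0.0
```

Call:
carry_out:
  targets:
    - [[0.13,-0.13,0],[0,0,0],0]
    - [[0.26,-0.26,0],[0,0,0],0]
    - [[0.39,-0.39,0],[0,0,0],0]
    - [[0.51,-0.52,0],[0,0,0],0]
    - [[0.63,-0.64,0],[0,0,0.1],0]
    - [[0.75,-0.77,0],[0,0,0.163],0]
    - [[0.87,-0.89,0],[0,0,0.163],0]
    - [[0.87,-0.89,0],[0,0,0.163],0]
    - [[0.87,-0.89,0],[0,0,0.163],0]

```text
time: 2.6
ee_pos: [509.4, -82.3, 218.6]
orientation: [[0.961, 0.277, -0.0], [0.277, -0.961, -0.0], [-0.0, 0.0, -1.0]]
force: [-1.1, -1.1, 0.6]
gripper_width: 0.006
gripper_force: 0.0
```

```bash
python3 - <<'E'
from h import *
np.set_printoptions(precision=2,suppress=True)
s=bot.state();print(s["time"],s["ee_pos"],s["force"],s["gripper_width"])
p=bot.read_camera("wrist");save(p,"w0.png");print({k:p[k] for k in("fx","fy","cx","cy","tool_from_camera")})
T=np.array(p["tool_from_camera"])
A=np.array(s["orientation"])
for k,z in dict(wheel_centre=113,long_mark=113,start_button_top=103,wheel_near=99,small_log_mid=103).items():
    for m in bot.mark_of(p,k)[:1]:
        u,v=m["centre"];a=np.array([u-p["cx"],v-p["cy"]]);r=np.hypot(*a);t=r/p["fx"]
        d=np.array([np.sin(t)*a[0]/r,-np.sin(t)*a[1]/r,-np.cos(t)])
        o=A@T[:3,3]+s["ee_pos"];d=A@T[:3,:3]@d
        print(k,m["conf"],m["centre"],o+d*(z-o[2])/d[2])
for n,l in dict(wc=[15,50,113],lm=[15+62,50,113],near=[-26,50,99],btn=[-30,-110,103]).items(): print(n,loc(l))
E
```

```text
2.6 [509.42 -82.35 218.62] [-1.09 -1.11  0.6 ] 0.0058147309446610895
{'fx': 325.19226210127806, 'fy': 325.19226210127806, 'cx': 282.1127540275616, 'cy': 210.4348571732762, 'tool_from_camera': array([[   0.  ,    0.96,    0.27,   75.45],
       [   1.  ,   -0.  ,    0.  ,   -1.05],
       [   0.  ,    0.27,   -0.96, -165.14],
       [   0.  ,    0.  ,    0.  ,    1.  ]])}
wheel_centre 0.84 [255.5, 123.6] [572.78 -40.03 113.  ]
long_mark 0.74 [254.5, 53.1] [629.9  -22.81 113.  ]
start_button_top 0.68 [432.2, 177.1] [ 575.19 -209.24  103.  ]
wheel_near 0.76 [257.6, 168.3] [534.71 -51.3   99.  ]
small_log_mid 0.76 [368.8, 210.7] [ 526.5  -159.25  103.  ]
wc [575.23 -43.4  113.  ]
lm [634.86 -26.42 113.  ]
near [535.8  -54.64  99.  ]
btn [ 575.78 -209.61  103.  ]
```

View pics/w0.png

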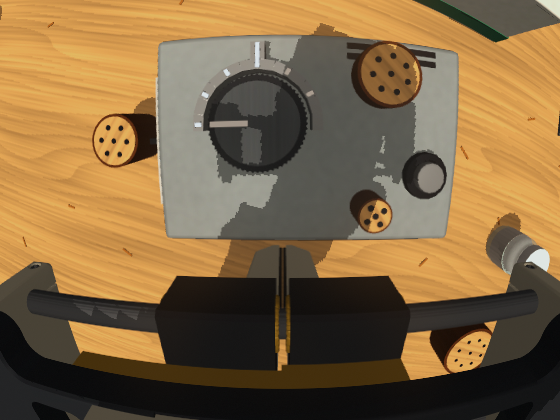

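```bash
python3 - <<'E'
from h import *
print(shares(loc([-44,40,95])))
E
```

```text
(array([ 0.065, -0.046,  0.495]), array([ 0.   ,  0.   , -0.002]))
```

The wrist view shows the pointer at the left mark (x 210–248, row 124) and a clear strip in front of the wheel. I'll lower the fingertip into that strip.

Call:
carry_out:
  targets:
    - [[0.065,-0.046,0.1],[0,0,0],0]
    - [[0.065,-0.046,0.2],[0,0,0],0]
    - [[0.065,-0.046,0.3],[0,0,0],0]
    - [[0.065,-0.046,0.38],[0,0,0],0]
    - [[0.065,-0.046,0.44],[0,0,0],0]
    - [[0.065,-0.046,0.48],[0,0,0],0]
    - [[0.065,-0.046,0.495],[0,0,0],0]
    - [[0.065,-0.046,0.495],[0,0,0],0]

```text
time: 3.7
ee_pos: [521.6, -68.1, 94.7]
orientation: [[0.962, 0.274, -0.0], [0.274, -0.962, -0.0], [-0.0, -0.0, -1.0]]
force: [-0.2, 0.8, 0.1]
gripper_width: 0.006
gripper_force: 0.0
```

Call:
carry_out:
  targets:
    - [[0.008,0,0],[0,0,0],0]
    - [[0.016,0,0],[0,0,0],0]
    - [[0.024,0,0],[0,0,0],0]
    - [[0.024,0,0],[0,0,0],0]

```text
time: 4.1
ee_pos: [528.0, -65.9, 95.3]
orientation: [[0.962, 0.274, 0.001], [0.274, -0.962, 0.0], [0.001, 0.0, -1.0]]
force: [-0.7, -0.4, -0.7]
gripper_width: 0.004
gripper_force: 0.0
```

Call:
carry_out:
  targets:
    - [[0.004,0,0],[0,0,0],0]
    - [[0.008,0,0],[0,0,0],0]
    - [[0.008,0,0],[0,0,0],0]

```text
time: 4.4
ee_pos: [529.4, -65.5, 94.9]
orientation: [[0.962, 0.274, -0.0], [0.274, -0.962, -0.0], [-0.0, 0.0, -1.0]]
force: [-0.2, 0.1, 0.3]
gripper_width: 0.005
gripper_force: 0.0
```

Call:
carry_out:
  targets:
    - [[0.004,0,0],[0,0,0],0]
    - [[0.008,0,0],[0,0,0],0]
    - [[0.008,0,0],[0,0,0],0]

```text
time: 4.7
ee_pos: [529.5, -65.4, 94.7]
orientation: [[0.962, 0.274, -0.003], [0.274, -0.962, -0.0], [-0.003, -0.0, -1.0]]
force: [-5.7, -1.6, 5.2]
gripper_width: 0.003
gripper_force: 2.8
```

Call:
carry_out:
  targets:
    - [[0.004,0,0],[0,0,0],0]
    - [[0.008,0,0],[0,0,0],0]
    - [[0.008,-0.015,0],[0,0,0],0]
    - [[0.008,-0.03,0],[0,0,0],0]
    - [[0.008,-0.045,0],[0,0,0],0]
    - [[0.008,-0.06,0],[0,0,0],0]
    - [[0.008,-0.07,0],[0,0,0],0]
    - [[0.008,-0.08,0],[0,0,0],0]
    - [[0.008,-0.08,0],[0,0,0],0]

```text
time: 5.6
ee_pos: [524.0, -45.7, 94.5]
orientation: [[0.962, 0.274, -0.007], [0.274, -0.962, -0.001], [-0.007, -0.001, -1.0]]
force: [-10.0, -1.9, 6.6]
gripper_width: 0.007
gripper_force: 5.0
```

```bash
cat >> h.py <<'E'
def look(n):
    s=bot.state();p=bot.read_camera("wrist");T=np.array(p["tool_from_camera"]);A=np.array(s["orientation"])
    # rectified plan view of the plane z=113 around the wheel, 4 px/mm, extractor axes: up=+x, left=+y
    N=400;g=np.mgrid[0:N,0:N]; l=np.stack([(N/2-g[0])/3+15,(N/2-g[1])/3+50],-1)
    c,q=np.cos(Y),np.sin(Y)
    W=np.stack([C[0]+c*l[...,0]-q*l[...,1],C[1]+q*l[...,0]+c*l[...,1],np.full((N,N),113.)],-1)
    t=(W-s["ee_pos"])@A; k=(t-T[:3,3])@T[:3,:3]; x,y,z=k[...,0],-k[...,1],-k[...,2]
    r=np.hypot(x,y);th=np.arctan2(r,z)*p["fx"]
    im=cv2.remap(p["color"],(p["cx"]+th*x/r).astype(np.float32),(p["cy"]+th*y/r).astype(np.float32),cv2.INTER_LINEAR)
    cv2.imwrite("pics/"+n,im[:,:,::-1]);save(p,"raw_"+n)
    return s,im
E
python3 - <<'E'
from h import *
s,im=look("w1.png");print(s["force"],s["ee_pos"])
E
```

```text
[-10.01223189  -1.93810117   6.61322009] [523.96729191 -45.69783806  94.52219903]
```

View pics/w1.png

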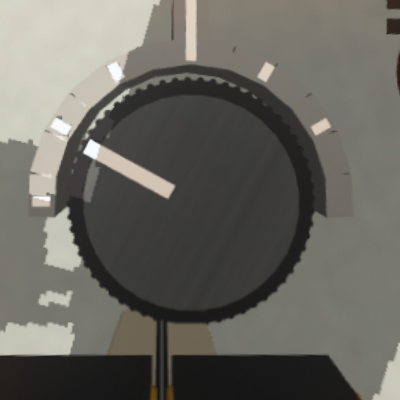

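The pointer has moved about 28°, close to the second mark (61,126), so it will settle there once released. I'll retract, go back and repeat the stroke.

Call:
carry_out:
  targets:
    - [[-0.02,0,0],[0,0,0],0]
    - [[-0.04,0,0],[0,0,0],0]
    - [[-0.05,0.02,0],[0,0,0],0]
    - [[-0.05,0.05,0],[0,0,0],0]
    - [[-0.05,0.08,0],[0,0,0],0]
    - [[-0.03,0.082,0],[0,0,0],0]
    - [[-0.015,0.082,0],[0,0,0],0]
    - [[-0.008,0.082,0],[0,0,0],0]
    - [[0,0.082,0],[0,0,0],0]
    - [[0,0.082,0],[0,0,0],0]

```text
time: 6.65
ee_pos: [529.7, -65.6, 94.5]
orientation: [[0.962, 0.274, -0.007], [0.274, -0.962, -0.001], [-0.007, -0.001, -1.0]]
force: [-10.6, -2.2, 8.8]
gripper_width: 0.006
gripper_force: 5.5
```

Call:
carry_out:
  targets:
    - [[0,-0.015,0],[0,0,0],0]
    - [[0,-0.03,0],[0,0,0],0]
    - [[0,-0.045,0],[0,0,0],0]
    - [[0,-0.06,0],[0,0,0],0]
    - [[0,-0.07,0],[0,0,0],0]
    - [[0,-0.082,0],[0,0,0],0]
    - [[0,-0.082,0],[0,0,0],0]

```text
time: 7.35
ee_pos: [523.9, -45.4, 94.4]
orientation: [[0.962, 0.274, -0.007], [0.274, -0.962, -0.001], [-0.007, -0.001, -1.0]]
force: [-9.4, -2.6, 7.4]
gripper_width: 0.003
gripper_force: 5.3
```

```bash
cat >> h.py <<'E'
def angle(im):
    g=cv2.cvtColor(im,cv2.COLOR_RGB2GRAY).astype(float);a=np.radians(np.arange(-10,170,.5))
    v=[np.mean([g[int(round(198-r*np.sin(t))),int(round(190-r*np.cos(t)))] for r in range(30,95,2)]) for t in a]
    o=np.argsort(v)[::-1][:8];return np.degrees(a[o]),np.array(v)[o].round()
E
python3 - <<'E'
from h import *
print(angle(cv2.imread("pics/w1.png")[:,:,::-1].copy()))
s,im=look("w2.png");print(s["time"],s["force"],s["ee_pos"],angle(im))
E
```

```text
(array([29.5, 29. , 28. , 28.5, 27.5, 27. , 26.5, 26. ]), array([200., 200., 200., 200., 200., 200., 200., 199.]))
7.35 [-9.36667878 -2.56329885  7.38269446] [523.91097551 -45.38928243  94.4274385 ] (array([63. , 62.5, 63.5, 62. , 61.5, 61. , 60. , 59.5]), array([202., 202., 202., 202., 202., 202., 202., 202.]))
```

The wheel reads about 61°, so two clicks are done. Now the third stroke, then release and look.

Call:
carry_out:
  targets:
    - [[-0.02,0,0],[0,0,0],0]
    - [[-0.04,0,0],[0,0,0],0]
    - [[-0.05,0.02,0],[0,0,0],0]
    - [[-0.05,0.05,0],[0,0,0],0]
    - [[-0.05,0.08,0],[0,0,0],0]
    - [[-0.03,0.082,0],[0,0,0],0]
    - [[-0.015,0.082,0],[0,0,0],0]
    - [[-0.008,0.082,0],[0,0,0],0]
    - [[0,0.082,0],[0,0,0],0]
    - [[0,0.082,0],[0,0,0],0]

```text
time: 8.4
ee_pos: [529.7, -65.6, 94.5]
orientation: [[0.962, 0.274, -0.007], [0.274, -0.962, -0.001], [-0.007, -0.001, -1.0]]
force: [-10.6, -3.9, 8.5]
gripper_width: 0.006
gripper_force: 5.5
```

Call:
carry_out:
  targets:
    - [[0,-0.015,0],[0,0,0],0]
    - [[0,-0.03,0],[0,0,0],0]
    - [[0,-0.045,0],[0,0,0],0]
    - [[0,-0.06,0],[0,0,0],0]
    - [[0,-0.07,0],[0,0,0],0]
    - [[0,-0.08,0],[0,0,0],0]
    - [[0,-0.08,0],[0,0,0],0]

```text
time: 9.1
ee_pos: [524.0, -45.9, 94.4]
orientation: [[0.962, 0.274, -0.007], [0.274, -0.962, -0.001], [-0.007, -0.001, -1.0]]
force: [-9.5, -3.1, 7.4]
gripper_width: 0.003
gripper_force: 5.3
```

Call:
carry_out:
  targets:
    - [[-0.02,0,0],[0,0,0],0]
    - [[-0.04,0,0],[0,0,0],0]
    - [[-0.05,0,0],[0,0,0],0]
    - [[-0.05,0,0],[0,0,0],0]
    - [[-0.05,0,0],[0,0,0],0]

```text
time: 9.6
ee_pos: [516.2, -49.0, 94.9]
orientation: [[0.962, 0.274, 0.0], [0.274, -0.962, 0.0], [0.0, 0.0, -1.0]]
force: [-0.1, 0.2, 0.2]
gripper_width: 0.004
gripper_force: 0.0
```

```bash
python3 - <<'E'
from h import *
s,im=look("w3.png");print(s["time"],s["force"],s["ee_pos"],angle(im),shares([s["ee_pos"][0],s["ee_pos"][1],200]))
E
```

```text
9.6 [-0.12515311  0.19826995  0.1742949 ] [516.21756562 -49.01746744  94.90588968] (array([94. , 91.5, 94.5, 88.5, 92. , 91. , 93. , 93.5]), array([207., 207., 207., 207., 207., 207., 207., 207.])) (array([-0.  ,  0.  , -0.42]), array([ 0.   , -0.001,  0.001]))
```

View pics/w3.png

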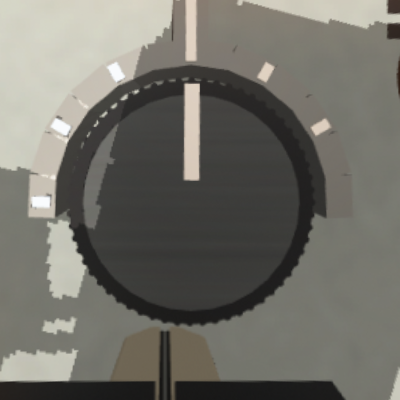

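The pointer lines up exactly with the long mark (column 191), and the finger is clear of the wheel. Next I'll rise and move over to the button.

Call:
carry_out:
  targets:
    - [[0,0,-0.12],[0,0,0],0]
    - [[0,0,-0.25],[0,0,0],0]
    - [[0,0,-0.36],[0,0,0],0]
    - [[0,0,-0.42],[0,0,0],0]
    - [[0,0,-0.42],[0,0,0],0]

```text
time: 10.15
ee_pos: [517.2, -49.1, 201.9]
orientation: [[0.962, 0.274, 0.004], [0.274, -0.962, -0.0], [0.004, 0.001, -1.0]]
force: [-0.1, -0.6, -0.9]
gripper_width: 0.003
gripper_force: 0.0
```

```bash
python3 - <<'E'
from h import *
s=bot.state();print(s["ee_pos"],shares([575.4,-209.3,200]))
p=bot.read_camera("wrist");T=np.array(p["tool_from_camera"]);A=np.array(s["orientation"])
for m in bot.mark_of(p,"start_button_top")[:2]:
    u,v=m["centre"];a=np.array([u-p["cx"],v-p["cy"]]);r=np.hypot(*a);t=r/p["fx"]
    d=A@T[:3,:3]@np.array([np.sin(t)*a[0]/r,-np.sin(t)*a[1]/r,-np.cos(t)]);o=A@T[:3,3]+s["ee_pos"]
    print(m,[o+d*(z-o[2])/d[2] for z in (97,103,109)])
E
```

```text
[517.17731077 -49.10858812 201.90014524] (array([0.048, 0.68 , 0.009]), array([ 0.001, -0.005,  0.   ]))
{'centre': [464.6, 199.0], 'conf': 0.71} [array([ 574.67918775, -213.37167874,   97.        ]), array([ 574.99145052, -209.24451397,  103.        ]), array([ 575.30371328, -205.1173492 ,  109.        ])]
```

Call:
carry_out:
  targets:
    - [[0.01,0.15,0],[0,0,0],0]
    - [[0.025,0.32,0],[0,0,0],0]
    - [[0.04,0.5,0],[0,0,0],0]
    - [[0.048,0.63,0],[0,0,0],0]
    - [[0.048,0.68,0],[0,0,0],0]
    - [[0.048,0.68,0.1],[0,0,0],0]
    - [[0.048,0.68,0.2],[0,0,0],0]
    - [[0.048,0.68,0.29],[0,0,0],0]
    - [[0.048,0.68,0.34],[0,0,0],0]
    - [[0.048,0.68,0.34],[0,0,0],0]

```text
time: 11.25
ee_pos: [572.7, -208.1, 112.6]
orientation: [[0.961, 0.275, -0.004], [0.275, -0.961, 0.001], [-0.004, -0.003, -1.0]]
force: [-0.2, -0.3, -0.5]
gripper_width: 0.006
gripper_force: 0.0
```

Call:
carry_out:
  targets:
    - [[0,0,0.015],[0,0,0],0]
    - [[0,0,0.03],[0,0,0],0]
    - [[0,0,0.03],[0,0,0],0]

```text
time: 11.55
ee_pos: [574.2, -209.3, 107.7]
orientation: [[0.962, 0.274, 0.001], [0.274, -0.962, -0.0], [0.001, 0.0, -1.0]]
force: [-0.5, 0.2, -0.0]
gripper_width: 0.003
gripper_force: 0.0
```

```bash
python3 - <<'E'
from h import *
s=bot.state();print(s["ee_pos"],s["force"],shares([575.2,-209.3,100]))
save(bot.read_camera("wrist"),"w4.png")
E
```

```text
[ 574.19341963 -209.30770992  107.68060638] [-0.51069977  0.16750311 -0.02672025] (array([0.004, 0.001, 0.031]), array([ 0.   , -0.001,  0.   ]))
```

View pics/w4.png

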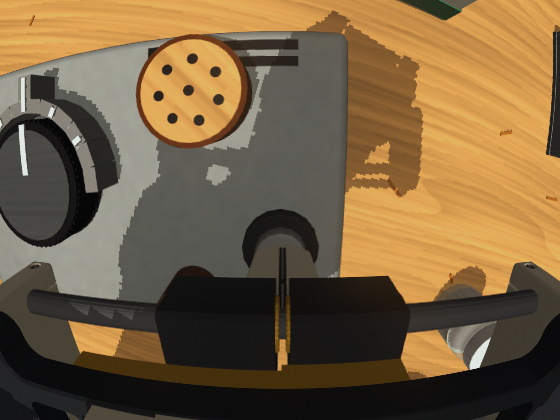

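The finger (column 282) is centred over the button, and its housing is at (281,240). I'll press in small steps.

Call:
carry_out:
  targets:
    - [[0.003,0,0.008],[0,0,0],0]
    - [[0.003,0,0.016],[0,0,0],0]
    - [[0.003,0,0.024],[0,0,0],0]
    - [[0.003,0,0.024],[0,0,0],0]

```text
time: 12.0
ee_pos: [574.8, -209.3, 101.5]
orientation: [[0.962, 0.274, 0.0], [0.274, -0.962, -0.0], [0.0, 0.0, -1.0]]
force: [-1.0, -0.1, 4.8]
gripper_width: -0.001
gripper_force: 2.4
```

Call:
carry_out:
  targets:
    - [[0,0,0.008],[0,0,0],0]
    - [[0,0,0.012],[0,0,0],0]
    - [[0,0,0.012],[0,0,0],0]

```text
time: 12.3
ee_pos: [575.0, -209.4, 100.9]
orientation: [[0.962, 0.274, 0.001], [0.274, -0.962, -0.001], [0.001, 0.001, -1.0]]
force: [-7.1, 1.7, 29.5]
gripper_width: 0.005
gripper_force: 14.6
```

About 30 N at z ≈ 101 means I've reached a hard stop. I'll release in small steps to check the stroke length from the spring force.

Call:
carry_out:
  targets:
    - [[0,0,-0.008],[0,0,0],0]
    - [[0,0,-0.012],[0,0,0],0]
    - [[0,0,-0.012],[0,0,0],0]

```text
time: 12.6
ee_pos: [574.8, -209.3, 101.7]
orientation: [[0.962, 0.274, 0.001], [0.274, -0.962, -0.0], [0.0, 0.0, -1.0]]
force: [-1.6, -1.0, 4.5]
gripper_width: 0.007
gripper_force: 2.3
```

Call:
carry_out:
  targets:
    - [[0,0,-0.008],[0,0,0],0]
    - [[0,0,-0.008],[0,0,0],0]

```text
time: 12.8
ee_pos: [574.9, -209.3, 103.5]
orientation: [[0.962, 0.274, 0.0], [0.274, -0.962, -0.0], [0.0, 0.0, -1.0]]
force: [-0.5, -1.2, 3.2]
gripper_width: 0.006
gripper_force: 1.8
```

Call:
carry_out:
  targets:
    - [[0,0,-0.008],[0,0,0],0]
    - [[0,0,-0.008],[0,0,0],0]

```text
time: 13.0
ee_pos: [574.8, -209.3, 105.4]
orientation: [[0.962, 0.274, 0.0], [0.274, -0.962, -0.0], [0.0, 0.0, -1.0]]
force: [-1.5, -1.9, 2.0]
gripper_width: 0.003
gripper_force: 1.2
```

The spring force falls from 4.5 N at z 101.7 to 2.0 N at 105.4. That fits a 6 mm stroke between z ≈ 101 and 107, so the button was fully down. Now I'll move clear and check.

Call:
carry_out:
  targets:
    - [[0,0,-0.05],[0,0,0],0]
    - [[0,0,-0.15],[0,0,0],0]
    - [[0,0,-0.3],[0,0,0],0]
    - [[0,0,-0.45],[0,0,0],0]
    - [[-0.1,-0.1,-0.5],[0,0,0],0]
    - [[-0.25,-0.25,-0.5],[0,0,0],0]
    - [[-0.3,-0.4,-0.5],[0,0,0],0]
    - [[-0.3,-0.4,-0.5],[0,0,0],0]
    - [[-0.3,-0.4,-0.5],[0,0,0],0]

```text
time: 13.9
ee_pos: [475.1, -132.6, 231.3]
orientation: [[0.961, 0.276, 0.001], [0.276, -0.961, 0.0], [0.001, 0.0, -1.0]]
force: [0.4, -0.8, 0.3]
gripper_width: 0.007
gripper_force: 0.0
```

```bash
python3 - <<'E'
from h import *
s=bot.state();print(s["time"],s["ee_pos"],s["force"]);save(bot.read_camera("wrist"),"w5.png")
E
```

```text
13.9 [ 475.11190325 -132.63054962  231.30522114] [ 0.37134925 -0.81662715  0.29529914]
```

View pics/w5.png

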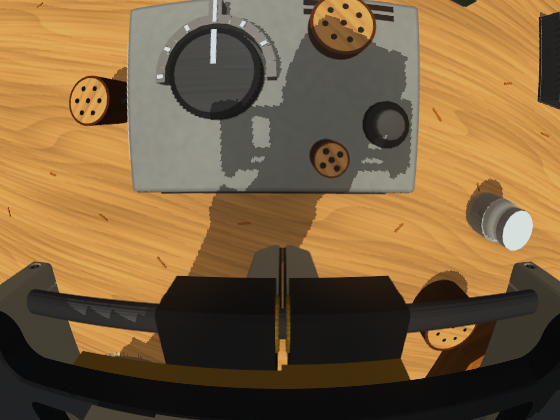

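The pointer is on the long mark (213,45), the button (388,124) is up, the logs haven't moved and the robot is touching nothing.

```bash
python3 -c "
from cell import bot
print(bot.hand_in())"
```

```text
the job is handed in; nothing more can be done
None
```

Job handed in at about 14 s: the wheel is clicked in at the long mark after three clicks, the start button was then pushed fully down and released, and nothing else was touched.

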